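# Stand the fallen bookend up against the cookbooks

## Robot

A 6-joint arm with a two-finger parallel gripper is mounted at the origin on a cart in front of the work surface, level with it; the furniture and walls round the work are solid. World frame = base frame: x ahead of the robot, y to its left, z up, the work surface at z = 0. Lengths are in m, angles in rad, forces in N, time in s.
With the tool pointing down it reaches from about 0.325 to 0.775 m from the base axis. Payload 5.5 kg.
Tool frame: the origin (TCP) lies midway between the tips of the shut fingers; the grasp point (between the pads) lies 19 mm behind it; z points along the fingers, x is the direction in which the jaws open and shut, and the axes are right-handed (so a half turn about z gives the same grasp; the last joint's range is limited). The gripper opens to 85 mm and grips with 20 to 120 N. Pads are 22 mm wide; open, the fingers measure 114 mm over their backs; the gripper's body (76 mm by 85 mm) begins 54 mm behind the grasp point. The pads swing forward as they close: fully open they stand 13 mm farther back than shut.
Start: joints at [-1.362, 0.091, 1.231, -0, 1.82, -0.057], TCP at [0.158, -0.579, 0.231] pointing down, gripper open.
Joint ranges: [-2.87, 2.87], [-0.86, 2.18], [0.17, 2.46], [-1.51, 4.65], [0.06, 2.69], [-2.65, 2.65]. Speed limits (rad/s): [2.57, 2.57, 3.01, 3.14, 3.14, 3.14].

## Interface

Orientations are given as a unit quaternion [w, x, y, z].
In Python, from rig import arm gives the robot as it stands. The module is installed in compiled form; this text tells all that it offers.
- The arm moves only by the shell command python3 -m jog 'ROWS' [FORCE]. ROWS is JSON, a list of rows, each a list of 7 numbers: the turn, a rotation vector about the tool's x, y, z in rad, then the shift along the tool's x, y, z in m, then the closure, from -1 (fully open) to 1 (shut). In form: [[rx, ry, rz, x, y, z, hand], ...]. A call has exactly 10 rows; each row shifts and turns the commanded pose from where the row before left it, along the tool's axes as they then stand; what a row does not reach is not made up. A row lasts 1/10 s, in which the tool goes at most 50 mm and 8.59 degrees, less where a joint would pass 70% of its speed; a pose out of reach is approached as far as the arm can. A call with a gripper value outside its range is refused whole. The fingers move at their own pace and stop on an object; FORCE is the grip in N (left out, the last holds). Time passes only in rows, so rows that do not move let the fingers close, or fill a call up. It gives the time, the measured TCP pose, the force and the opening at its end, in the units of the state.
- arm.sense(): the state, without advancing time (a new reading comes with each control period).
- arm.get_image(name): name is "scene" or "top"; returns the picture (420x560x3 uint8, blue, green, red); there is no depth.
- arm.camera_info(name): a dict with "fx", "fy", "cx", "cy" (pixels), "T" (4x4, takes a point from camera to world coordinates). Camera axes: x right, y up, looking along -z (the intrinsics and any distortion apply to the point x, -y, -z); pixel columns grow to the right and rows downward; lengths in m; the calibration is good to about 2 mm. A picture is of the moment at which its call begins. camera_info takes no time and is no camera call.
- arm.job_done(): hands the job in, once; it reports no verdict.
The state is a dict: "clock": time; "qpos": joint angles; "dq": joint speeds; "tau": joint torques, N m; "position": TCP position; "eef_rot": TCP orientation; "ft_force": force on the tool from outside, world axes, zero at the start; "moment": the same for the moment, N m; "gripper_width": opening from 0.0 (shut) to 1.0 (fully open).
Only numpy, scipy, OpenCV 4.12 (cv2) and the standard library are available. Lean on these libraries where they do the work, as an engineer would, in place of code of your own. Each camera call takes 0.05 s, during which the arm holds its last target.

## Task

The wooden bookend to the right of the cookbooks has fallen on its back. Push its raised foot over so that the bookend stands upright on that foot again, then push it along the worktop until its back is flat against the end book, roughly centred on it. Only push it, never lift it off the worktop, and leave the other things where they stand.

Things in the scene. Friction and masses are not known exactly. Their poses are not given: they have to be found in the camera images.
- bookend: L-shaped wooden bookend, about 0.3 to 0.6 kg, 110 mm wide (own x, -55 to 55). Origin: middle of the heel, the outer corner edge of the L. At the start own z is up, the 150 mm upright lies flat towards the books along own +y (12 mm thick, own z 0 to 12) and the 100 mm foot rises along own +z, filling own y 0 to 20. Standing: own y is up, own +z points level along the foot, away from its back.
- foot_tip (a point): Free end of the foot, middle of its width and 20 mm thickness, 100 mm from the heel along own z. Pushed high up on its upright side, towards the bookend's own -y, it tips the bookend about the heel, which nearly stays in place; turned about 55 degrees it goes over by itself and drops onto its foot, then lying 20 mm high (this point 10 mm above the worktop).
- upright_top (a point): Free end of the bookend's upright, middle of its width and thickness (150 mm from the heel along own y).
- book_row: Four upright cookbooks, 160 to 180 mm tall, closed on the left by a matching standing bookend; one fixed piece 223 mm long. Origin: on the worktop at mid depth of the flat right-hand face of the end book (150 mm deep, 172 mm tall, in own x-z plane, facing own -y). Own y runs from that face along the row into the books; own z is up; spines face own -x.
- salt: Salt shaker, 42 mm wide, 74 mm tall, a bystander; origin at the middle of its underside.
- eggcup: Cream egg cup, 49 mm wide, 60 mm tall, a bystander; origin at the middle of its underside.
- reel: Cotton reel, 34 mm wide, 44 mm tall, a bystander; origin at the middle of its underside.
- mug: Tall enamel mug, 131x176x160 mm with its handle, a bystander; origin at the middle of its underside.
- cutter: Tin biscuit cutter ring, 63 mm wide, 26 mm tall, a bystander; origin at the middle of its underside.
- soap: Bar of soap, 52x82x26 mm, a bystander; origin at the middle of its underside.
- green_box: Large green box, fixed, 265x274x160 mm (x, y, z), behind and to the right of the work, a jar on top of it; keep the gripper clear of its front and left sides. Origin at the middle of its underside.

How it is judged:
By the outcome, as a careful person would: the job done as asked, in the order asked, and still so for the second after the job is handed in, with the robot touching nothing.
It also fails if it takes over 51 s, if anything falls off the work surface, if the arm or the gripper's body presses on something with over 40 N, if the wrist force passes 120 N, or if a joint passes its speed limit or range.

## Working session

There is one attempt and no reset: what is moved stays moved. The work goes in short steps, Python scripts to look and compute and a shell command to move; the robot and the scene stay as the last step left them, time stands still between calls to the robot, and variables do not carry over. Pictures are saved under pics/ and viewed, and the job is handed in when it is done.

```bash
mkdir -p pics; ls; python3 - <<'E'
from rig import arm
import cv2,numpy as np
s=arm.sense()
for k,v in s.items(): print(k,np.round(v,3))
for n in("scene","top"):
    c=arm.camera_info(n); print(n,{k:(np.round(v,4).tolist() if k=="T" else v) for k,v in c.items()})
    cv2.imwrite(f"pics/{n}0.png",arm.get_image(n))
E
```

```text
pics
clock 0.0
qpos [-1.362  0.092  1.232 -0.     1.82  -0.057]
dq [-0.001  0.001  0.     0.001 -0.001 -0.001]
tau [ 2.0000e-03 -4.5874e+01 -4.1803e+01  0.0000e+00  1.2000e-02 -0.0000e+00]
position [ 0.158 -0.579  0.23 ]
eef_rot [-0.001  0.795 -0.607 -0.001]
ft_force [-0.953  0.338  0.003]
moment [-0.006 -0.01  -0.04 ]
gripper_width 0.997
scene {'fx': 539.4794403424188, 'fy': 539.4794403424188, 'cx': 285.61388692602, 'cy': 212.6458954434121, 'T': [[0.7606, 0.5764, -0.2988, 0.156], [-0.6491, 0.668, -0.3638, -0.6028], [-0.0101, 0.4707, 0.8822, 1.3504], [0.0, 0.0, 0.0, 1.0]]}
top {'fx': 402.2350580106746, 'fy': 402.2350580106746, 'cx': 285.5562098473361, 'cy': 204.7471868481653, 'T': [[0.0015, 0.9803, -0.1975, 0.343], [-0.9997, 0.0064, 0.0238, -0.0688], [0.0246, 0.1974, 0.98, 1.3711], [0.0, 0.0, 0.0, 1.0]]}
```

View pics/scene0.png

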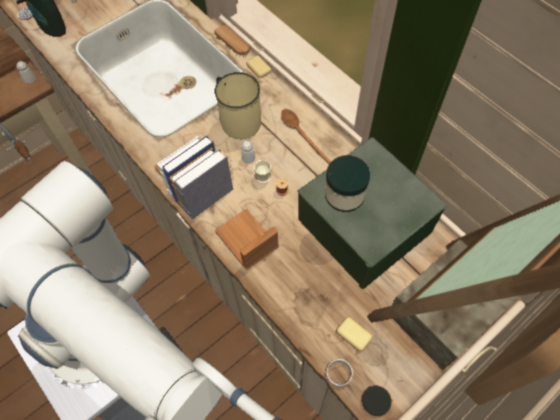

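View pics/top0.png

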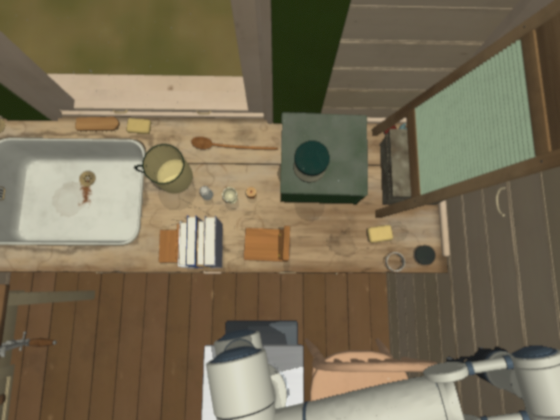

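The bookend lies right of the books: about px (268,243) in the top view and (247,237) in the scene view, with its foot raised at its right end. I'll enlarge both.

```bash
cat > h.py <<'E'
import numpy as np,cv2
from rig import arm
def K(n):
    c=arm.camera_info(n); return c,np.array(c["T"])
def px2w(n,u,v,z):
    c,T=K(n); d=T[:3,:3]@np.array([(u-c["cx"])/c["fx"],-(v-c["cy"])/c["fy"],-1.]); o=T[:3,3]
    return o+d*(z-o[2])/d[2]
def w2px(n,p):
    c,T=K(n); q=T[:3,:3].T@(np.array(p)-T[:3,3]); return np.array([c["cx"]+c["fx"]*q[0]/-q[2],c["cy"]-c["fy"]*q[1]/-q[2]])
def crop(img,u0,v0,w,h,s,fn):
    c=cv2.resize(img[v0:v0+h,u0:u0+w],None,fx=s,fy=s,interpolation=cv2.INTER_CUBIC)
    for u in range(u0-u0%10+10,u0+w,10):
        cv2.line(c,((u-u0)*s,0),((u-u0)*s,6),(0,0,255),1)
        if u%20==0: cv2.putText(c,str(u),((u-u0)*s-10,18),0,.4,(0,0,255),1)
    for v in range(v0-v0%10+10,v0+h,10):
        cv2.line(c,(0,(v-v0)*s),(6,(v-v0)*s),(0,0,255),1)
        if v%20==0: cv2.putText(c,str(v),(8,(v-v0)*s+4),0,.4,(0,0,255),1)
    cv2.imwrite(fn,c)
def tri(a,b): # scene px, top px
    A=[];B=[]
    for n,p in(("scene",a),("top",b)):
        c,T=K(n); d=T[:3,:3]@np.array([(p[0]-c["cx"])/c["fx"],-(p[1]-c["cy"])/c["fy"],-1.]); d/=np.linalg.norm(d)
        P=np.eye(3)-np.outer(d,d); A.append(P);B.append(P@T[:3,3])
    x=np.linalg.solve(A[0]+A[1],B[0]+B[1]); return x
E
python3 -c "
from h import *
t=cv2.imread('pics/top0.png');s=cv2.imread('pics/scene0.png')
crop(t,170,180,130,95,6,'pics/top0c.png')
crop(s,155,135,130,98,6,'pics/s0a.png')
crop(s,200,195,100,75,8,'pics/s0b.png')
"
```

```text
(no output)
```

View pics/top0c.png

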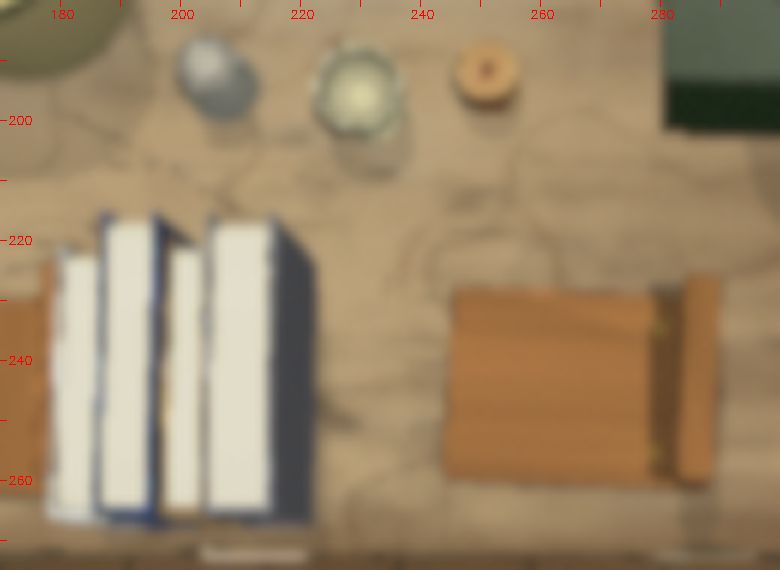

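View pics/s0b.png

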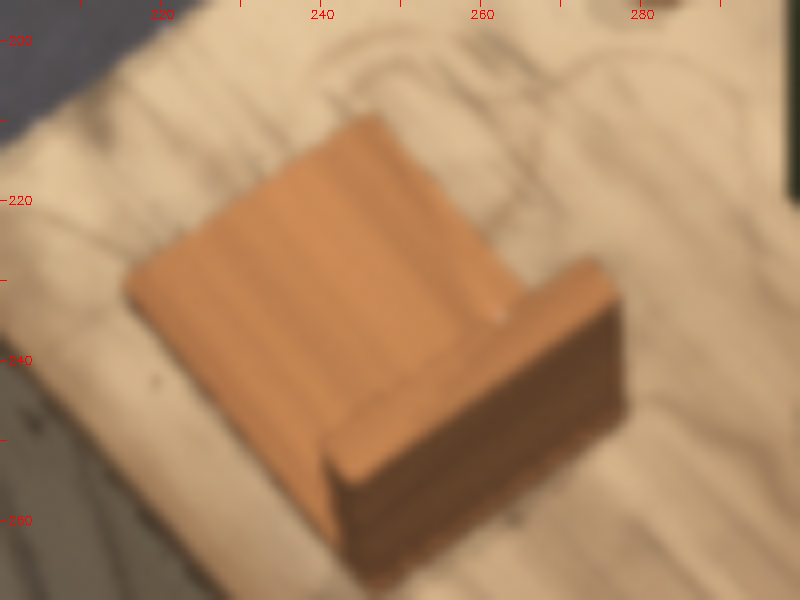

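View pics/s0a.png

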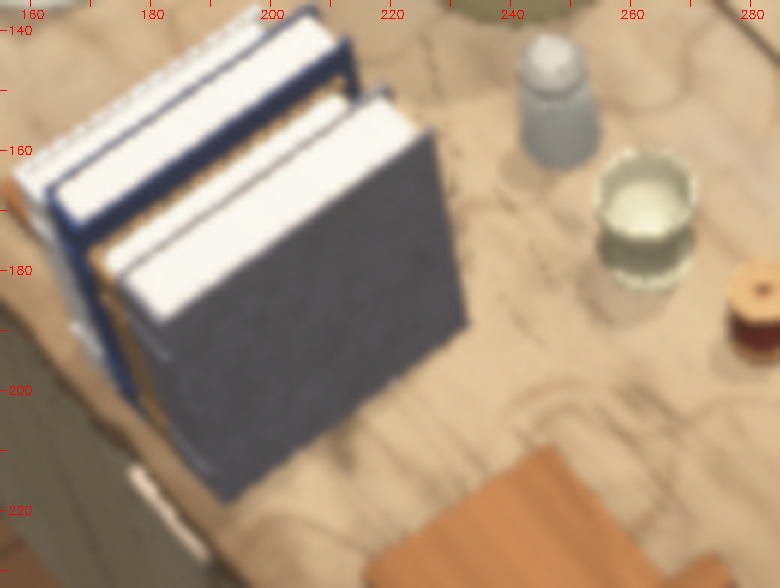

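```bash
cat > fit.py <<'E'
from h import *
from scipy.optimize import least_squares
def fit(obs,x0,ztrue=0):
    def P(p,l):
        c,s=np.cos(p[2]),np.sin(p[2]); return [p[0]+c*l[0]-s*l[1],p[1]+s*l[0]+c*l[1],l[2]]
    f=lambda p:np.concatenate([w2px(n,P(p,l))-np.array(o) for n,l,o in obs])
    r=least_squares(f,x0,loss='soft_l1'); return r.x,np.round(r.fun.reshape(-1,2),1)
E
cat > f0.py <<'E'
from fit import *
a=.055
be=[("scene",(-a,0,.1),(244,255.5)),("scene",(a,0,.1),(277.5,232)),("scene",(-a,0,0),(247,269)),("scene",(a,0,0),(278,247)),
("scene",(-a,.02,.1),(241,250)),("scene",(a,.02,.1),(274,227)),("scene",(-a,.15,.012),(215.5,230)),("scene",(a,.15,.012),(246.5,209)),
("top",(a,.15,.012),(245.5,228)),("top",(-a,.15,.012),(244,260)),("top",(a,0,.1),(290,226)),("top",(-a,0,.1),(289,261)),("top",(a,.02,.1),(284.5,226)),("top",(-a,.02,.1),(283.3,260))]
b=.075
bk=[("scene",(-b,0,0),(192.5,218.5)),("scene",(b,0,0),(233,189)),("scene",(-b,0,.172),(182,188)),("scene",(b,0,.172),(228,157)),
("top",(b,0,0),(222.5,224)),("top",(-b,0,0),(222,267)),("top",(b,0,.172),(215.5,216)),("top",(-b,0,.172),(215,265))]
for n,o in(("bookend",be),("books",bk)):
    x,r=fit(o,[.4,0,0]);print(n,np.round(x,4),np.degrees(x[2]));print(r.tolist())
# bystanders: base/centre
for n,u,v,z in(("scene",248,160,0),("scene",262,178,0),("scene",282,190,0),("top",251,192,.044),("top",229,196,.06),("top",206,190,.074)):
    print(n,np.round(px2w(n,u,v,z),3))
for u,v,z in((281,202,0),(281,193,.16),(367,202,0),(180,272,0),(300,272,0)): print("box/edge",np.round(px2w("top",u,v,z),3))
E
python3 f0.py
```

```text
bookend [ 0.4751 -0.1144 -0.0386] -2.2116668009816878
[[0.0, 0.2], [0.9, -0.7], [-0.1, 1.7], [1.2, 0.4], [-1.6, 0.1], [-0.3, -1.1], [-1.0, -0.5], [0.0, -1.3], [0.3, -0.1], [-0.2, 0.4], [0.8, 0.0], [0.5, -0.3], [0.1, -0.3], [-0.2, 0.5]]
books [0.476  0.1114 0.0161] 0.9211266128664755
[[0.1, 0.6], [0.9, -0.4], [-0.4, -0.0], [-0.3, -1.7], [0.5, -0.1], [0.3, 1.1], [0.2, -0.7], [-0.3, 0.6]]
scene [0.644 0.164 0.   ]
scene [0.636 0.087 0.   ]
scene [ 0.654  0.018 -0.   ]
top [0.654 0.016 0.044]
top [0.636 0.088 0.06 ]
top [0.652 0.162 0.074]
box/edge [ 0.629 -0.086  0.   ]
box/edge [ 0.624 -0.084  0.16 ]
box/edge [ 0.631 -0.387  0.   ]
box/edge [0.388 0.251 0.   ]
box/edge [ 0.389 -0.151  0.   ]
```

Fit results: the bookend heel is at about (0.475, -0.114) with yaw about -2°. The book face is at about (0.476, 0.111) with yaw about +1°. The green box's front-left corner is at about (0.627, -0.085). I'll set the fingers half open with the jaws along world x and tilt them slightly, then push the foot with both fingertips.

```bash
python3 -m jog '[[0,0,0,-0.014,-0.0145,0,0],[0,0,0,-0.028,-0.029,0,0],[0,0,0,-0.028,-0.029,0,0],[0,0,0,-0.028,-0.029,0,0],[0,0,0,-0.028,-0.029,0,0],[0,0,0,-0.028,-0.029,0,0],[0,0,0,-0.028,-0.029,0,0],[0,0,0,-0.028,-0.029,0,0],[0,0,0,-0.028,-0.029,0,0],[0,0,0,-0.014,-0.0145,0,0]]' 
python3 -m jog '[[0,0,-0.13,0,0,0,0],[0,0,-0.13,0,0,0,0],[0,0,-0.13,0,0,0,0],[0,0,-0.13,0,0,0,0],[0,0,-0.13,0,0,0,0],[0,0,-0.13,0,0,0,0],[0,0,-0.13,0,0,0,0],[0,0,-0.13,0,0,0,0],[0,0,-0.13,0,0,0,0],[0,0,-0.11,0,0,0,0]]'
```

```text
clock: 1.1
position: [0.3442, -0.2647, 0.2311]
eef_rot: [-0.0, 0.795, -0.606, -0.0]
ft_force: [-0.1, -0.7, 0.4]
gripper_width: 0.497
clock: 2.1
position: [0.3431, -0.2671, 0.2308]
eef_rot: [-0.0, 1.0, -0.01, -0.0]
ft_force: [0.2, -0.3, 0.5]
gripper_width: 0.497
```

```bash
python3 -m jog '[[0,0,0,0.0165,-0.029,0,0],[0,0,0,0.0165,-0.029,0,0],[0,0,0,0.0165,-0.029,0,0],[0,0,0,0.0165,-0.029,0,0],[0,0,0,0.0165,-0.029,0,0],[0,0,0,0.0165,-0.029,0,0],[0,0,0,0.0165,-0.029,0,0],[0,0,0,0.0165,-0.029,0,0],[0.13,0,0,0,0,0,0],[0.13,0,0,0,0,0,0]]'
python3 - <<'E'
from h import *
t=arm.get_image("top");s=arm.get_image("scene")
cv2.imwrite("pics/t1.png",t);cv2.imwrite("pics/s1.png",s)
st=arm.sense();print(np.round(st["position"],4),np.round(st["eef_rot"],4),np.round(st["ft_force"],1))
E
```

```text
clock: 3.1
position: [0.4816, -0.0349, 0.2316]
eef_rot: [-0.132, 0.991, -0.008, 0.002]
ft_force: [0.6, -0.6, -0.9]
gripper_width: 0.498
[ 0.4807 -0.0399  0.2295] [-1.309e-01  9.913e-01 -1.390e-02  2.000e-04] [-1.  -0.6 -0.1]
```

View pics/s1.png

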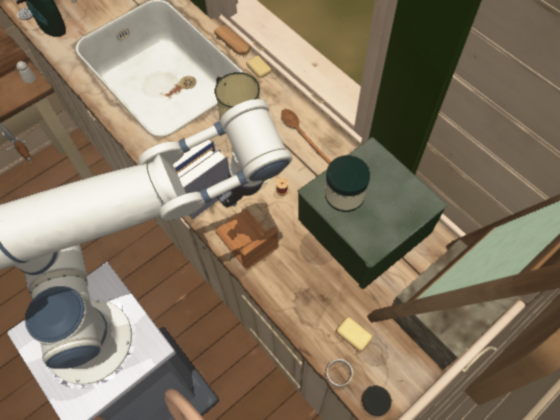

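View pics/t1.png

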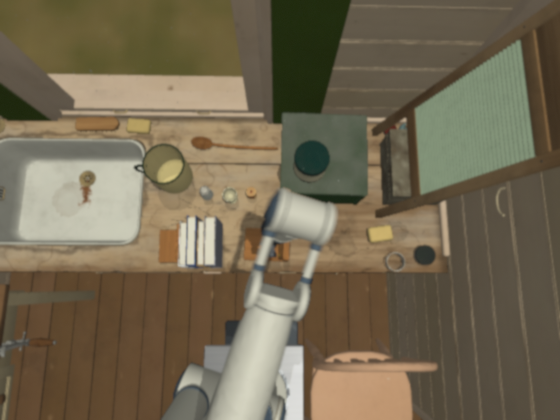

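```bash
python3 - <<'E'
from h import *
x=tri((255,142),(302,217));print(x,w2px("scene",x),w2px("top",x))
# top-right end face of drum (far end)
for a,b in(((245,112),(287,195)),((262,170),(320,235)),((288,160),(335,215))):
    x=tri(a,b);print(x,w2px("scene",x),w2px("top",x))
# jar top
x=tri((347,171),(312,158));print("jar",x,w2px("scene",x),w2px("top",x))
E
```

```text
[ 0.48278915 -0.1229032   0.54380784] [255.54720971 141.7609969 ] [301.82638101 217.49199901]
[ 0.50727707 -0.08663424  0.58516276] [252.07772712 108.36922471] [284.93504714 201.84415213]
[ 0.45473439 -0.16499785  0.52275795] [258.80654029 171.26446341] [321.03745852 232.25871697]
[ 0.49291384 -0.19376743  0.55042021] [284.93826065 161.32066443] [336.01730277 212.35286352]
jar [ 0.69964892 -0.17047627  0.27835434] [346.85744928 171.07232351] [312.04482665 157.87606969]
```

```bash
python3 -m jog '[[0,0,0,0,0.0023,0.0086,0],[0,0,0,-0.001,0.0046,0.0172,0],[0,0,0,-0.001,0.0046,0.0172,0],[0,0,0,-0.001,0.0046,0.0172,0],[0,0,0,-0.001,0.0046,0.0172,0],[0,0,0,-0.001,0.0046,0.0172,0],[0,0,0,-0.001,0.0046,0.0172,0],[0,0,0,0,0.0046,0.0172,0],[0,0,0,0,0.0046,0.0172,0],[0,0,0,0,0.0046,0.0172,0]]'
python3 - <<'E'
from h import *
t=arm.get_image("top");s=arm.get_image("scene")
st=arm.sense();print(np.round(st["position"],4),np.round(st["eef_rot"],4),np.round(st["ft_force"],1))
crop(s,180,170,120,100,6,"pics/s2.png")
E
```

```text
clock: 4.2
position: [0.4747, -0.0383, 0.0611]
eef_rot: [-0.128, 0.992, -0.012, 0.002]
ft_force: [0.5, -0.0, 0.8]
gripper_width: 0.495
[ 0.4731 -0.0378  0.0591] [-1.293e-01  9.915e-01 -1.210e-02 -9.000e-04] [-0.3 -0.1 -0.6]
```

View pics/s2.png

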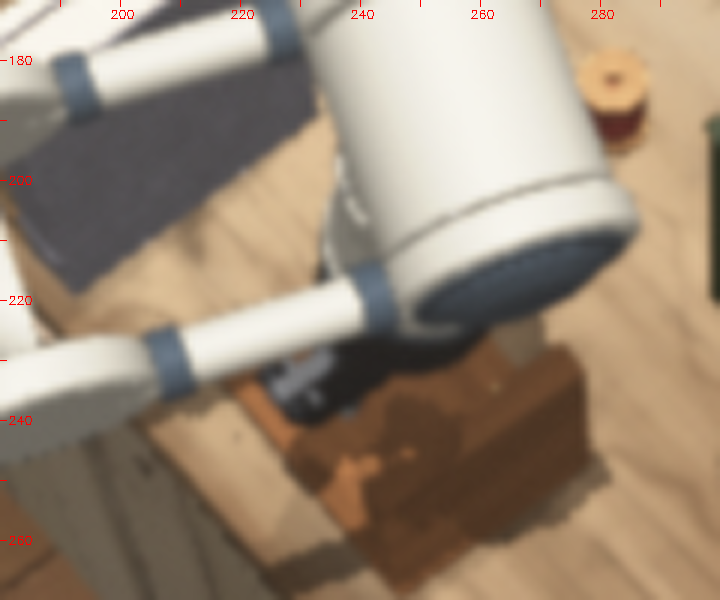

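```bash
python3 -m jog '[[0,0,0,0,0.0097,-0.0026,0],[0,0,0,0,0.0097,-0.0026,0],[0,0,0,0,0.0097,-0.0026,0],[0,0,0,0,0.0097,-0.0026,0],[0,0,0,0,0.0097,-0.0026,0],[0,0,0,0,0.0077,-0.002,0],[0,0,0,0,0.0077,-0.002,0],[0,0,0,0,0.0077,-0.002,0],[0,0,0,0,0.0077,-0.002,0],[0,0,0,0,0.0048,-0.0013,0]]'
python3 - <<'E'
from h import *
t=arm.get_image("top");s=arm.get_image("scene")
st=arm.sense();print(np.round(st["position"],4),np.round(st["eef_rot"],4),np.round(st["ft_force"],1))
crop(s,190,180,120,100,6,"pics/s3.png");cv2.imwrite("pics/t3.png",t)
E
```

```text
clock: 5.3
position: [0.4726, -0.1265, 0.0618]
eef_rot: [-0.13, 0.991, -0.013, 0.001]
ft_force: [0.1, 1.0, -0.4]
gripper_width: 0.501
[ 0.4727 -0.1264  0.0619] [-0.1295  0.9915 -0.0128  0.0015] [-0.3  0.3 -0. ]
```

View pics/s3.png

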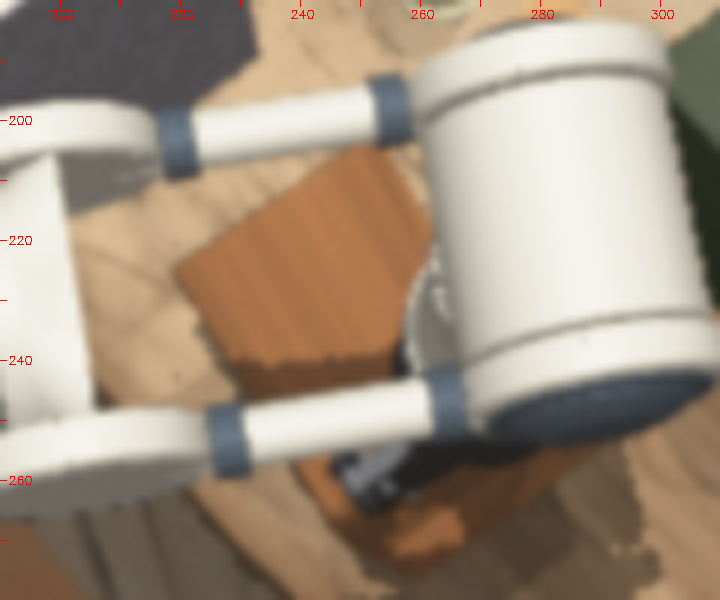

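```bash
python3 -m jog '[[0,0,0,0,0.0077,-0.002,0],[0,0,0,0,0.0077,-0.001,0],[0,0,0,0,0.0077,-0.001,0],[0,0,0,0,0.0077,-0.001,0],[0,0,0,0,0.0097,-0.0016,0],[0,0,0,0,0.0097,-0.0016,0],[0,0,0,0,0.0097,-0.0026,0],[0,0,0,0,0.0097,-0.0026,0],[0,0,0,0,0.0097,-0.0026,0],[0,0,0,0,0,0,0]]'
python3 - <<'E'
from h import *
t=arm.get_image("top");s=arm.get_image("scene")
st=arm.sense();print(np.round(st["position"],4),np.round(st["eef_rot"],4),np.round(st["ft_force"],1))
crop(s,190,180,120,100,6,"pics/s4.png");cv2.imwrite("pics/t4.png",t)
E
```

```text
clock: 6.4
position: [0.4708, -0.2078, 0.0571]
eef_rot: [-0.129, 0.992, -0.013, 0.002]
ft_force: [0.3, -0.1, 0.1]
gripper_width: 0.502
[ 0.4708 -0.2065  0.0571] [-0.1298  0.9915 -0.0127  0.0016] [ 0.7 -0.8 -0. ]
```

View pics/s4.png

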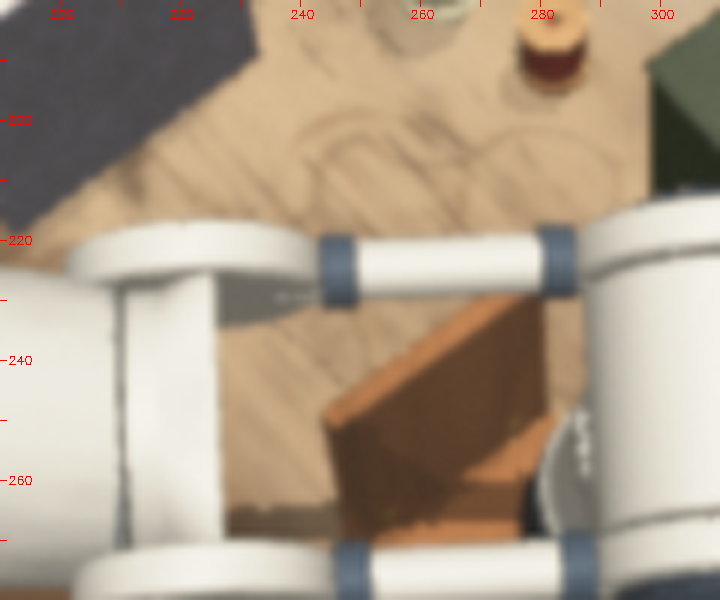

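The bookend now stands on its foot: the upright's top edge runs from about (244,251) to (280,228). I'll back the fingers off past the foot end and re-measure.

```bash
python3 -m jog '[[0,0,0,0,0.0097,-0.0026,0],[0,0,0,0,0.0097,-0.0026,0],[0,0,0,0,0.0097,-0.0026,0],[0,0,0,0,0.0097,-0.0026,0],[0,0,0,0,0.0097,-0.0026,0],[0,0,0,0,0.0097,-0.0026,0],[0,0,0,0,0.0097,-0.0026,0],[0,0,0,0,0.0097,-0.0026,0],[0,0,0,0,0,0,0],[0,0,0,0,0,0,0]]'
python3 - <<'E'
from h import *
t=arm.get_image("top");s=arm.get_image("scene")
st=arm.sense();print(np.round(st["position"],4),np.round(st["eef_rot"],4),np.round(st["ft_force"],1))
crop(s,190,190,130,100,6,"pics/s5.png");crop(t,200,200,130,90,6,"pics/t5c.png");cv2.imwrite("pics/t5.png",t);cv2.imwrite("pics/s5f.png",s)
E
```

```text
clock: 7.5
position: [0.4688, -0.2868, 0.0572]
eef_rot: [-0.13, 0.991, -0.013, 0.002]
ft_force: [0.1, -0.7, 0.0]
gripper_width: 0.5
[ 0.4688 -0.2864  0.0573] [-0.1298  0.9915 -0.0122  0.0016] [-0.2 -1.   0.1]
```

View pics/s5.png

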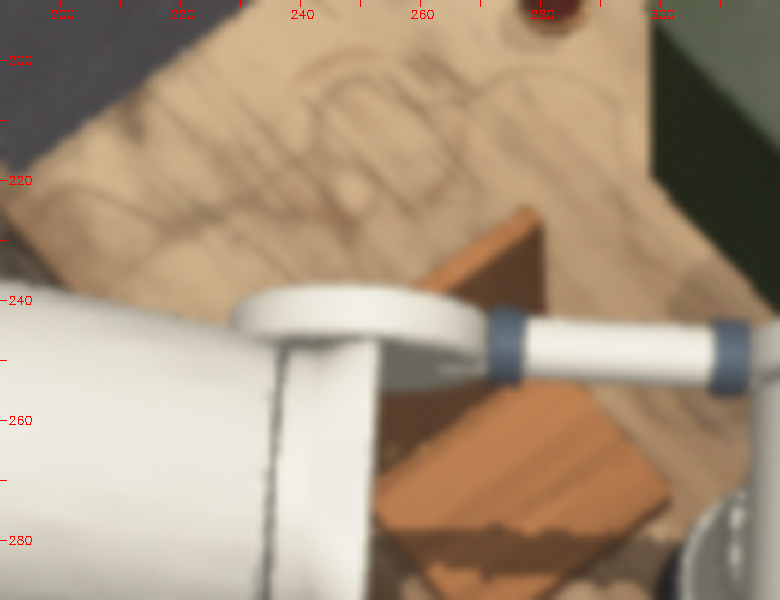

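View pics/t5c.png

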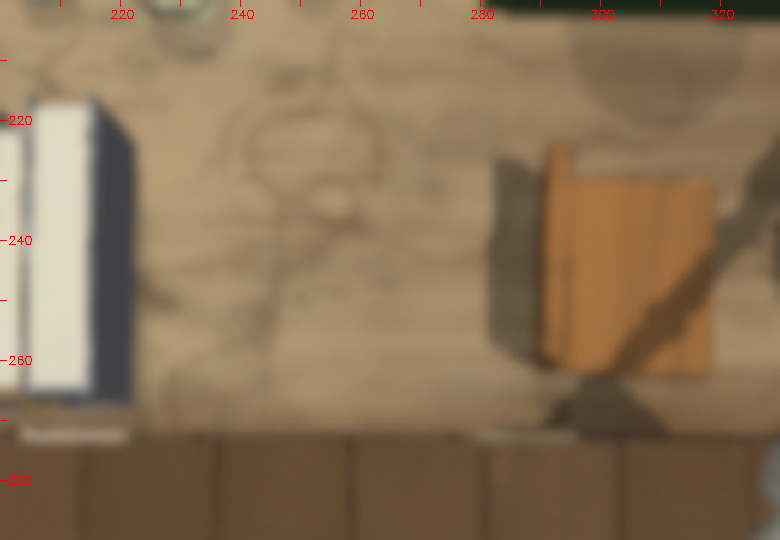

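```bash
python3 - <<'E'
from fit import *
a=.055
o=[("top",(a,-.1,.02),(319,230)),("top",(-a,-.1,.02),(318,263)),("top",(a,0,.15),(292.3,223.5)),("top",(-a,0,.15),(290.5,261.5)),("scene",(a,0,.15),(277.5,224)),("scene",(a,-.012,.15),(280.2,226)),("scene",(a,-.1,.02),(301.5,271.5))]
x,r=fit(o,[.475,-.12,0]);print(np.round(x,4),np.degrees(x[2]),r.tolist())
b=.075
o=[("scene",(-b,0,0),(192.5,218.5)),("scene",(b,0,0),(233,189)),("scene",(-b,0,.172),(182,188)),("scene",(b,0,.172),(228,157)),("top",(b,0,0),(222.3,224)),("top",(-b,0,0),(222,267)),("top",(b,0,.172),(215.5,216)),("top",(-b,0,.172),(215,265))]
x,r=fit(o,[.475,.12,0]);print(np.round(x,4),np.degrees(x[2]))
# columns for lines of constant y on table/at height, to read yaw
for z,y in((0,.111),(.172,.111),(.02,-.227),(.15,-.127)): print(z,y,w2px("top",(.4,y,z)),w2px("top",(.55,y,z)))
E
```

```text
[ 0.4732 -0.1148 -0.0273] -1.5633911750474303 [[0.3, 0.9], [0.9, 0.7], [-0.9, 0.7], [-0.1, -1.2], [-0.1, -1.1], [0.2, 0.2], [0.6, -0.1]]
[0.476  0.1114 0.017 ] 0.9756261336737047
0 0.111 [222.01092791 268.36820208] [223.44147891 224.15139117]
0.172 0.111 [214.38973588 265.88629053] [216.20562899 215.57915742]
0.02 -0.227 [323.10710966 268.37595656] [322.36148251 223.78589488]
0.15 -0.127 [294.94986595 266.45716238] [294.79944543 217.24203134]
```

```bash
python3 -m jog '[[0,-0.0058,-0.0218,0,0,0,0],[0,-0.0058,-0.0218,0,0,0,0],[0,0,0,0.0007,0.0017,0.0065,0],[0,0,0,0.0007,0.0017,0.0065,0],[0,0,0,0.0007,0.0017,0.0065,0],[0,0,0,0.0007,0.0017,0.0065,0],[0,0,0,0.0007,0.0017,0.0065,0],[0,0,0,0.0007,0.0017,0.0065,0],[0,0,0,0.0007,0.0017,0.0065,0],[0,0,0,0.0007,0.0017,0.0065,0]]'
python3 - <<'E'
from h import *
t=arm.get_image("top");s=arm.get_image("scene")
st=arm.sense();print(np.round(st["position"],4),np.round(st["eef_rot"],4),np.round(st["ft_force"],1))
crop(s,220,230,130,100,6,"pics/s6.png");crop(t,270,200,130,90,6,"pics/t6c.png")
E
```

```text
clock: 8.6
position: [0.4744, -0.2864, 0.003]
eef_rot: [-0.13, 0.992, 0.01, -0.001]
ft_force: [0.9, -0.3, 0.3]
gripper_width: 0.497
[ 0.4739 -0.2859  0.0022] [-0.1303  0.9914  0.0099 -0.0021] [-0.5 -0.2 -0.1]
```

View pics/s6.png

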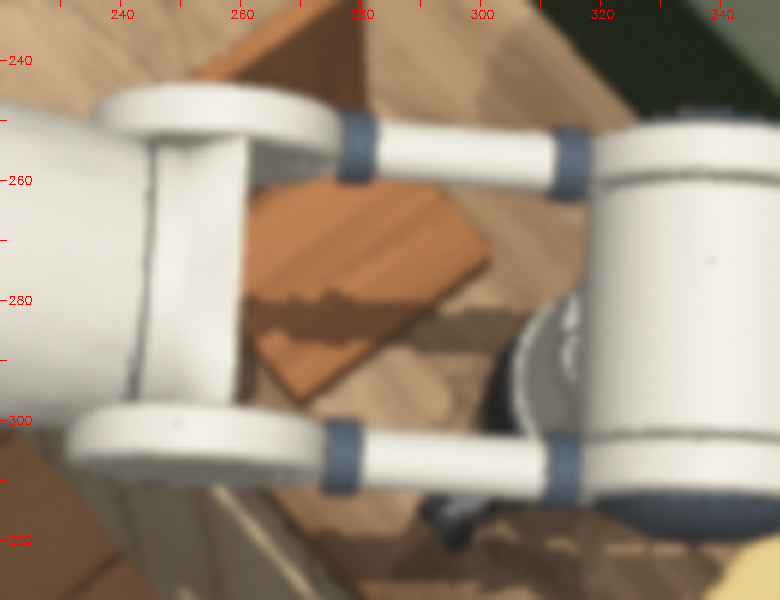

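View pics/t6c.png

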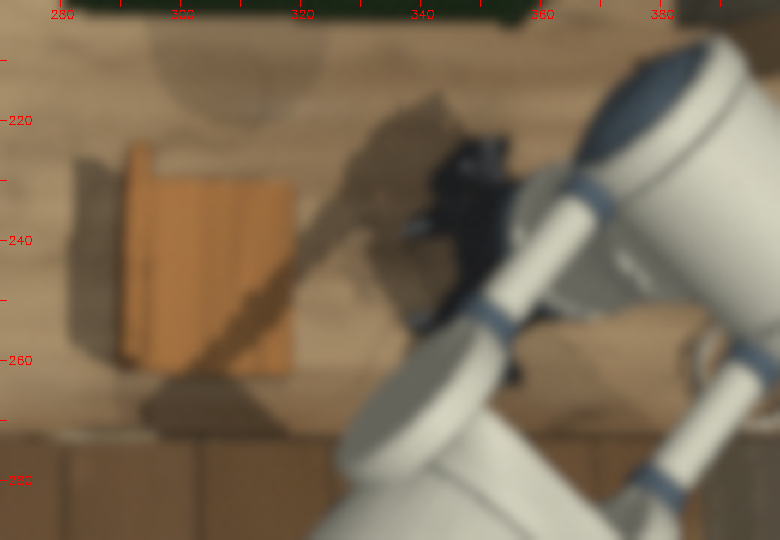

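```bash
python3 -m jog '[[0,0,0,0.0003,-0.0097,0.0026,0],[0,0,0,0.0003,-0.0097,0.0026,0],[0,0,0,0.0003,-0.0097,0.0026,0],[0,0,0,0.0003,-0.0097,0.0026,0],[0,0,0,0.0002,-0.0058,0.0015,0],[0,0,0,0.0002,-0.0058,0.0015,0],[0,0,0,0.0002,-0.0058,0.0015,0],[0,0,0,0.0003,-0.0078,0.0021,0],[0,0,0,0.0003,-0.0078,0.0021,0],[0,0,0,0.0003,-0.0078,0.0021,0]]'
python3 -m jog '[[0,0,0,0.0003,-0.0087,0.0023,0],[0,0,0,0.0003,-0.0087,0.0023,0],[0,0,0,0.0003,-0.0087,0.0023,0],[0,0,0,0.0003,-0.0087,0.0023,0],[0,0,0,0.0003,-0.0087,0.0023,0],[0,0,0,0.0003,-0.0087,0.0023,0],[0,0,0,0.0003,-0.0087,0.0023,0],[0,0,0,0.0003,-0.0087,0.0023,0],[0,0,0,0.0002,-0.0048,0.0013,0],[0,0,0,0,0,0,0]]'
python3 - <<'E'
from h import *
t=arm.get_image("top");s=arm.get_image("scene")
st=arm.sense();print(np.round(st["position"],4),np.round(st["eef_rot"],4),np.round(st["ft_force"],1))
crop(s,170,190,130,100,6,"pics/s7.png");crop(t,200,190,130,90,6,"pics/t7c.png")
E
```

```text
clock: 9.7
position: [0.4755, -0.2039, 0.0037]
eef_rot: [-0.129, 0.992, 0.01, -0.001]
ft_force: [-1.3, -3.3, 0.8]
gripper_width: 0.498
clock: 10.7
position: [0.4764, -0.1257, 0.0035]
eef_rot: [-0.13, 0.991, 0.01, -0.002]
ft_force: [-0.4, 0.4, 0.1]
gripper_width: 0.501
[ 0.4763 -0.1262  0.0033] [-0.1303  0.9914  0.0103 -0.0017] [ 0.5  0.1 -0.4]
```

View pics/s7.png

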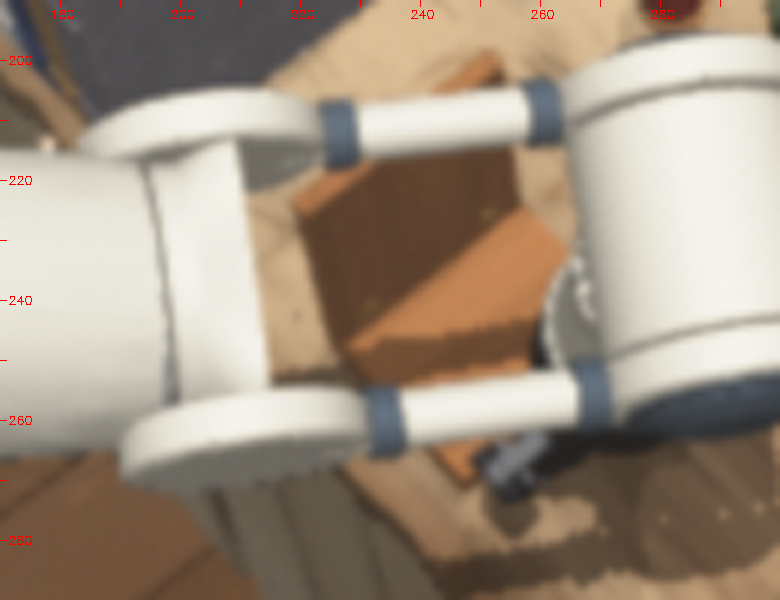

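View pics/t7c.png

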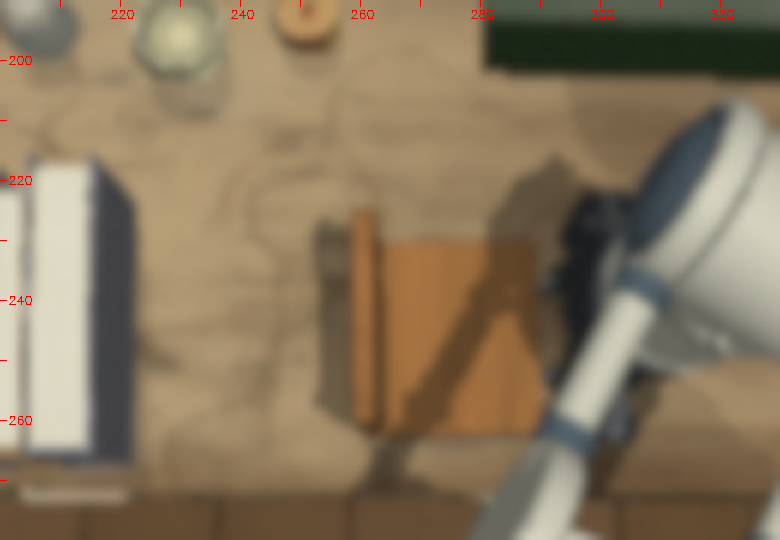

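```bash
python3 - <<'E'
from fit import *
a=.055
o=[("top",(a,0,.15),(258.6,225)),("top",(-a,0,.15),(259,261.5)),("top",(a,-.012,.15),(262.7,225)),("top",(-a,-.012,.15),(262.7,261.5)),("scene",(-a,0,.15),(218.7,224)),("scene",(-a,-.012,.15),(221,226)),("scene",(a,0,.15),(252.5,199)),("scene",(-a,-.1,.02),(248,270))]
x,r=fit(o,[.475,-.02,0]);print(np.round(x,4),np.degrees(x[2]),r.tolist())
E
```

```text
[ 0.4704 -0.0188  0.0263] 1.5041626997570416 [[0.4, -0.0], [0.5, -0.3], [0.3, -0.1], [0.8, -0.4], [-0.6, -0.8], [0.1, 0.4], [-0.8, -1.6], [-0.4, 0.4]]
```

```bash
python3 -m jog '[[0,0,0,0.0004,-0.0048,0.0013,0],[0,0,0,0.0008,-0.0097,0.0026,0],[0,0,0,0.0008,-0.0097,0.0026,0],[0,0,0,0.0008,-0.0097,0.0026,0],[0,0,0,0.0008,-0.0097,0.0026,0],[0,0,0,0.0008,-0.0097,0.0026,0],[0,0,0,0.0008,-0.0097,0.0026,0],[0,0,0,0.0008,-0.0097,0.0026,0],[0,0,0,0.0008,-0.0097,0.0026,0],[0,0,0,0.0004,-0.0048,0.0013,0]]'
python3 - <<'E'
from h import *
t=arm.get_image("top");s=arm.get_image("scene")
st=arm.sense();print(np.round(st["position"],4),np.round(st["eef_rot"],4),np.round(st["ft_force"],1))
crop(s,150,150,130,100,6,"pics/s8.png");crop(t,190,190,130,90,6,"pics/t8c.png")
E
```

```text
clock: 11.8
position: [0.4818, -0.0354, 0.0034]
eef_rot: [-0.13, 0.991, 0.01, -0.001]
ft_force: [-0.5, -2.3, -1.2]
gripper_width: 0.499
[ 0.4819 -0.0354  0.0035] [-0.1301  0.9914  0.0105 -0.0013] [0.3 0.3 0.1]
```

View pics/s8.png

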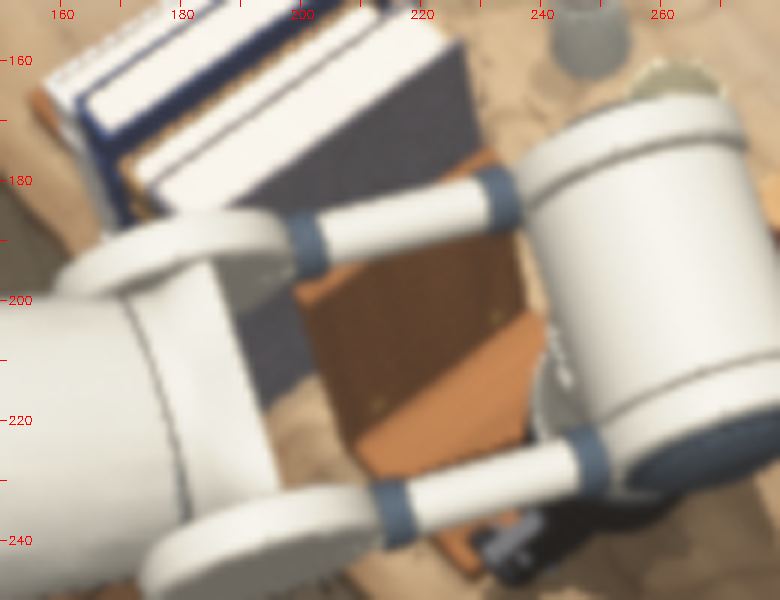

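View pics/t8c.png

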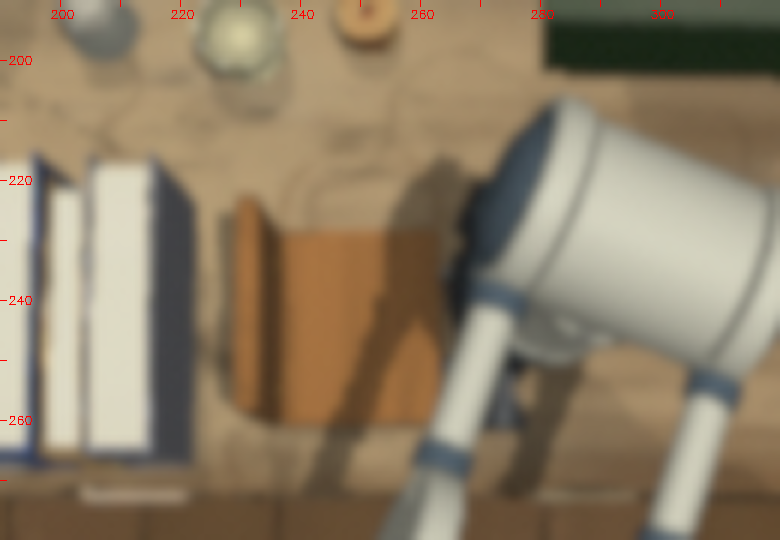

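```bash
python3 -m jog '[[0,0,0,0.0003,-0.0058,0.0015,0],[0,0,0,0.0003,-0.0058,0.0015,0],[0,0,0,0.0003,-0.0058,0.0015,0],[0,0,0,0.0003,-0.0058,0.0015,0],[0,0,0,0.0003,-0.0058,0.0015,0],[0,0,0,0.0001,-0.0014,0.0004,0],[0,0,0,0.0001,-0.0014,0.0004,0],[0,0,0,0.0001,-0.0014,0.0004,0],[0,0,0,0.0001,-0.0014,0.0004,0],[0,0,0,0.0001,-0.0014,0.0004,0]]'
python3 - <<'E'
from h import *
t=arm.get_image("top");s=arm.get_image("scene")
st=arm.sense();print(np.round(st["position"],4),np.round(st["eef_rot"],4),np.round(st["ft_force"],1))
crop(s,150,150,130,100,6,"pics/s9.png");crop(t,190,190,130,90,6,"pics/t9c.png")
E
```

```text
clock: 12.9
position: [0.4832, 0.0007, 0.0035]
eef_rot: [-0.13, 0.992, 0.01, -0.001]
ft_force: [0.2, -3.7, 1.3]
gripper_width: 0.502
[0.4832 0.0009 0.0035] [-0.1297  0.9915  0.01   -0.0012] [ 0.1 -2.2 -1.4]
```

View pics/t9c.png

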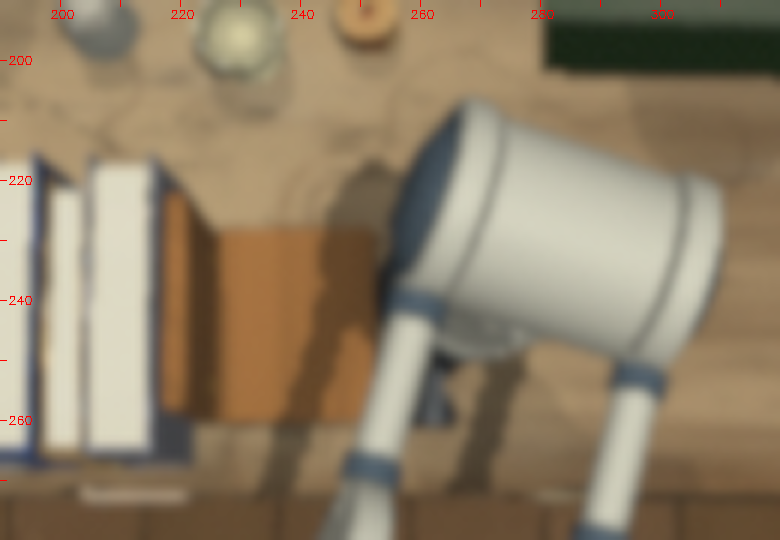

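View pics/s9.png

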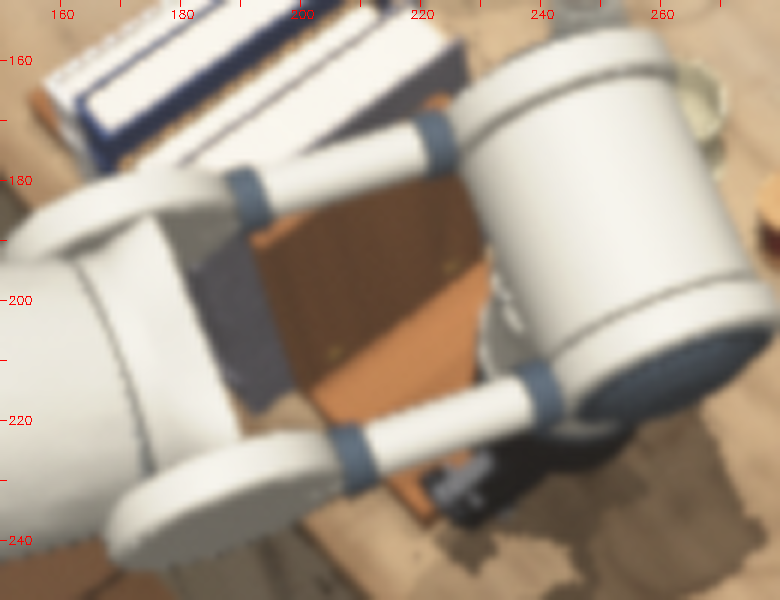

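```bash
python3 -m jog '[[0,0,0,0,-0.001,0.0003,0],[0,0,0,0,-0.001,0.0003,0],[0,0,0,0,-0.001,0.0003,0],[0,0,0,0,-0.001,0.0003,0],[0,0,0,0,0,0,0],[0,0,0,0,0,0,0],[0,0,0,0,0,0,0],[0,0,0,0,0,0,0],[0,0,0,0,0,0,0],[0,0,0,0,0,0,0]]'
python3 -c "
from h import *
for i in range(1): s=arm.sense();print(s['position'],s['ft_force'],s['moment'])"
```

```text
clock: 14.0
position: [0.4832, 0.0025, 0.0035]
eef_rot: [-0.127, 0.992, 0.009, -0.001]
ft_force: [-2.2, -11.8, 2.5]
gripper_width: 0.503
[0.48324737 0.00251065 0.00354792] [ -2.22969515 -11.83426519   2.53229691] [-1.93458465  0.2219964   0.11975264]
```

```bash
python3 -m jog '[[0,0,0,0,-0.0007,0.0002,0],[0,0,0,0,-0.0007,0.0002,0],[0,0,0,0,0,0,0],[0,0,0,0,0,0,0],[0,0,0,0,0,0,0],[0,0,0,0,0,0,0],[0,0,0,0,0,0,0],[0,0,0,0,0,0,0],[0,0,0,0,0,0,0],[0,0,0,0,0,0,0]]'
python3 -c "
from h import *
s=arm.sense();print(s['position'],s['ft_force'],s['moment'])
crop(arm.get_image('top'),190,190,100,80,8,'pics/t10c.png')"
```

```text
clock: 15.0
position: [0.4833, 0.0026, 0.0036]
eef_rot: [-0.126, 0.992, 0.009, -0.001]
ft_force: [-2.4, -17.2, 1.9]
gripper_width: 0.501
[0.48325096 0.00263228 0.00357213] [ -2.43461405 -17.15418364   1.85074698] [-2.71067569  0.42344366  0.21645433]
```

View pics/t10c.png

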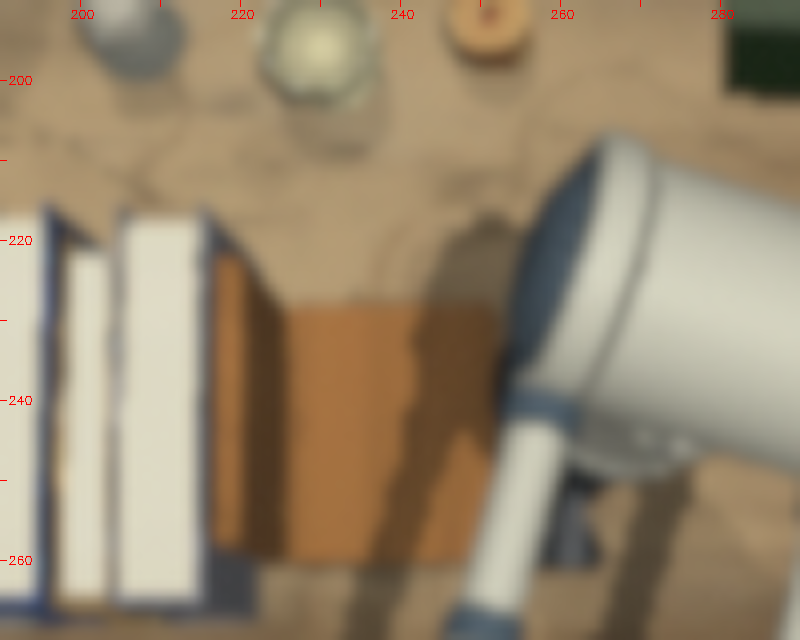

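Firm contact: 17 N with only 0.1 mm more travel. In the top view the upright's top spans rows 222–259 against the book's 216–265, so it's centred. I'll retract and check.

```bash
python3 -m jog '[[0,0,0,0,0.0019,-0.0005,0],[0,0,0,0,0.0029,-0.0008,0],[0,0,0,0,0.0048,-0.0013,0],[0,0,0,0,0.0077,-0.002,0],[0,0,0,0,0.0097,-0.0026,0],[0,0,0,0,0.0097,-0.0026,0],[0,0,0,0,0.0145,-0.0039,0],[0,0,0,0,0.0145,-0.0039,0],[0,0,0,0,0.0145,-0.0039,0],[0,0,0,0,0.0145,-0.0039,0]]'
python3 -m jog '[[0,0,0,0,0.019,-0.015,0],[0,0,0,0,0.019,-0.02,0],[0,0,0,0,0.019,-0.025,0],[0,0,0,0,0.019,-0.025,0],[0,0,0,0,0.019,-0.025,0],[0,0,0,0,0.019,-0.025,0],[0,0,0,0,0.019,-0.025,0],[0,0,0,0,0.019,-0.015,0],[0,0,0,0,0.01,-0.01,0],[0,0,0,0,0,0,0]]'
python3 - <<'E'
from h import *
t=arm.get_image("top");s=arm.get_image("scene")
st=arm.sense();print(np.round(st["position"],4),np.round(st["ft_force"],1))
crop(s,150,135,130,100,6,"pics/s11.png");crop(t,170,180,130,95,6,"pics/t11c.png");cv2.imwrite("pics/s11f.png",s)
E
```

```text
clock: 16.05
position: [0.4849, -0.0932, 0.0035]
eef_rot: [-0.13, 0.992, 0.01, -0.001]
ft_force: [0.0, -0.7, 1.3]
gripper_width: 0.498
clock: 17.05
position: [0.489, -0.2983, 0.1415]
eef_rot: [-0.129, 0.992, 0.009, -0.001]
ft_force: [0.2, 0.4, 0.2]
gripper_width: 0.497
[ 0.4888 -0.2961  0.1402] [0.2 0.4 0.4]
```

View pics/s11.png

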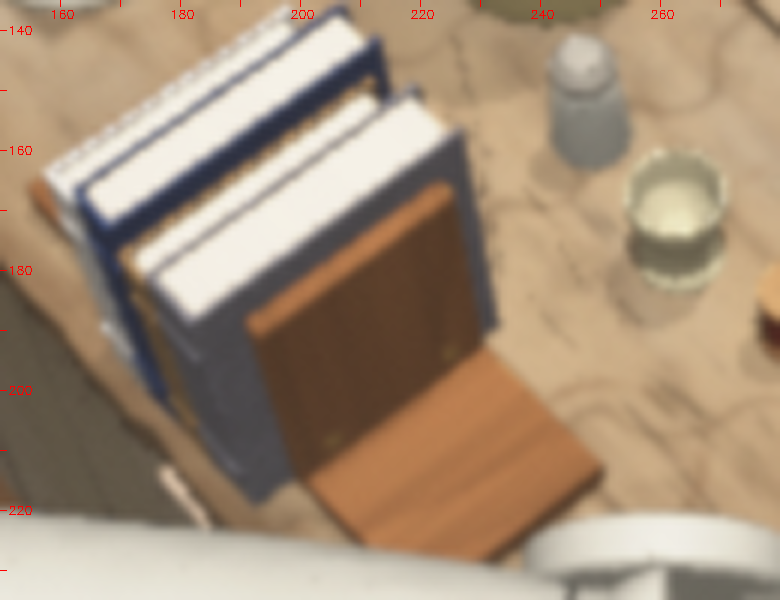

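View pics/t11c.png

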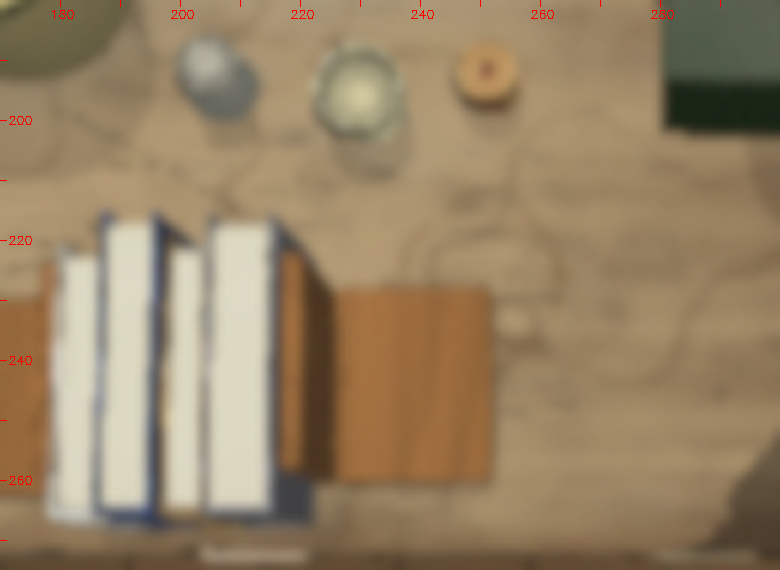

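View pics/s11f.png

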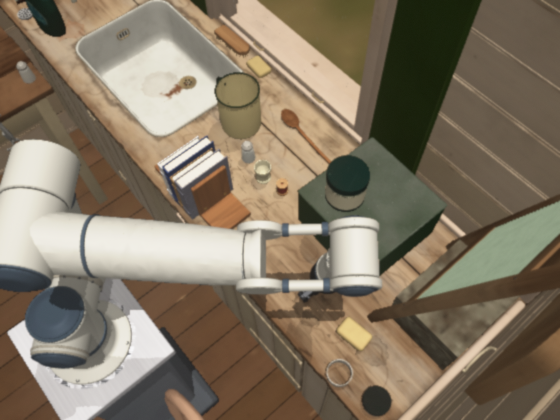

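```bash
python3 - <<'E'
from fit import *
a=.055
o=[("top",(a,0,.15),(216.8,221.5)),("top",(-a,0,.15),(216.5,258.5)),("top",(a,-.1,.02),(252,228)),("top",(-a,-.1,.02),(252,260.5)),("scene",(-a,0,.15),(191,188.5)),("scene",(-a,-.012,.15),(193,190.5)),("scene",(a,0,.15),(223.5,165.5)),("scene",(a,-.012,.15),(226,167.5)),("scene",(a,-.1,.02),(250.5,212.5)),("scene",(-a,-.012,.02),(201.5,214)),("scene",(a,-.012,.02),(231,193))]
x,r=fit(o,[.475,.11,0]);print(np.round(x,4),np.degrees(x[2]),r.tolist())
E
```

```text
[0.4776 0.1094 0.0148] 0.849513350009616 [[0.5, 0.9], [0.0, 0.1], [0.4, 0.1], [0.3, 0.4], [-0.7, -0.5], [0.1, 0.5], [0.2, -1.2], [0.5, -0.4], [0.5, -0.3], [-0.9, 0.5], [0.3, -1.1]]
```

```bash
python3 -c "
from rig import arm
print(arm.job_done(), arm.sense()['clock'])"
```

```text
the job is handed in; nothing more can be done
the job is handed in; nothing more can be done
```

The bookend stands upright on its foot again, with its back against the end book and centred on it. I handed the job in at about 17 s of the 51 s allowed.

**What I did:** With the fingers half open, I pushed high on the foot's upright side until the bookend tipped over its heel and dropped onto its foot. I then lowered the fingertips behind the foot's free end and pushed the bookend about 0.22 m along the worktop. I only ever pushed it, then drew the fingers back clear.

**Last checks:**
- **Contact:** at the end the push met firm resistance, about 17 N at the wrist with only 0.1 mm more travel.
- **Position after backing off:** the image fit puts the bookend's heel at (0.478, 0.109) with a yaw of 0.85°. The book face is at (0.476, 0.111) with a yaw of 0.98°. So it is within about 2 mm of centre and about 0.1° of parallel.
- **Gap:** the fit shows a nominal 2 mm gap between back and book. That disagrees slightly with the felt contact, but it is within the roughly 2 mm camera calibration, and the pictures show no visible gap.
- **Other things:** in the final pictures the other objects look to be where they started. I checked this by eye and did not measure them again.

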